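# Fold the reading lamp and put it away

### The arm

A 6-joint arm with a two-finger parallel gripper is mounted at the origin on the work surface. World frame = base frame: x ahead of the robot, y to its left, z up, the work surface at z = 0. Lengths are in m, angles in degrees, forces in N, time in s.
With the tool pointing down it reaches from about 0.4 to 0.825 m from the base axis. Payload 7 kg.
Tool frame: the origin (TCP) lies midway between the tips of the shut fingers; the grasp point (between the pads) lies 19 mm behind it; z points along the fingers, y is the direction in which the jaws open and shut (so a half turn about z gives the same grasp; the last joint's range is limited). The gripper opens to 88 mm and grips with 3 to 60 N. Pads are 19 mm wide; open, the fingers measure 130 mm over their backs; the gripper's body (78 mm by 193 mm) begins 47 mm behind the grasp point.
Start: joints at [-59.525, 20.546, 0.682, 0, -70.136, -16.507], TCP at [0.163, -0.655, 0.189] pointing down, gripper open.
Joint ranges: [-176.03, 176.03], [-82.01, 121.73], [-58.28, 71.71], [-173.87, 95.51], [-174.79, -0.11], [-173.66, 173.66]. Speed limits (degrees/s): [136.94, 136.94, 172.46, 180, 180, 180].

### API

Orientations are given as [roll, pitch, yaw] about the fixed x, y, z axes, in that order (R = Rz(yaw) Ry(pitch) Rx(roll)).
In Python, from plant import r gives the robot as it stands. The module is installed in compiled form; this text tells all that it offers.
- The arm moves only by the tool send_rows, never from a script. Its argument "motion" is a list of rows, each an object with "travel": the shift along the tool's x, y, z in m, a list of three; "spin": the turn about the tool's z in degrees. In form: [{"travel": [tx, ty, tz], "spin": spin}, ...]. A call has 1 to 5 rows; each row shifts and turns the pose as measured when the row begins, along the tool's axes as they then stand; what a row does not reach is not made up. A row lasts 1/12 s, in which the tool goes at most 41.7 mm and 7.16 degrees, less where a joint would pass 70% of its speed; a pose out of reach is approached as far as the arm can. A call is refused whole if a number of a shift passes 0.0417 or a number of a turn 7.16, either way. A call with a gripper value outside its range is refused whole. "gripper" is the gripper command: -1 is shut, 1 is fully open, values between are in proportion, set as the call begins (left out, the last holds). The fingers move at their own pace and stop on an object; "squeeze" is the grip in N (left out, the last holds). Time passes only in rows, so rows that do not move let the fingers close. It gives the time, the measured TCP pose, the force and the opening at its end, in the units of the state.
- r.get_state(): the state, without advancing time (a new reading comes with each control period).
- r.capture(name): name is "scene" or "top" or "wrist"; returns (picture, depth): 480x640x3 uint8, blue, green, red; 480x640 float32, m along the optical axis (not along the pixel's ray), 0 where there is no reading.
- r.get_calibration(name): a dict with "fov_y" (degrees; the focal length in pixels is half the picture's height over the tangent of half this angle, whatever the lens; pixels are square), "cx", "cy" (the principal point, pixels), "k1" (the pictures are not rectified: a ray, as slopes to the right and down, at radius r is drawn at 1 + k1 r^2 times it, then the intrinsics apply), "origin" and "orientation" of the camera in the world. Camera axes: x right, y down, z forward; pixel columns grow to the right and rows downward; lengths in m; the calibration is good to about 2 mm. A picture is of the moment at which its call begins: read the wrist's pose just before it. get_calibration takes no time and is no camera call; for the wrist camera it gives the pose at the moment of the call.
- r.close_job(): hands the job in, once; it reports no verdict.
Trained networks look in the newest picture that a camera, given by its name, has taken for a name from the list of things; names that differ only in an ending like _2 or _b are one class to them, and where a whole thing is asked for, a point or a joint stands for the part that bears it (a point fixed in the world has none). Each returns a list of dicts, best first, with "conf" (0 to 1); they miss things now and then, are a little off and sometimes report something else, mostly with a low value. They report only what shows in the picture. A call takes as long as a camera call. They do not tell look-alikes from the thing itself.
- r.boxes_of(camera, target): "at" ([x, y, z] in m, in the coordinates of the camera as it stood for that picture, good to about 4 mm: the middle of the surface that is visible of it).
- r.pinpoint(camera, target): "at" ([x, y, z] in m, in the coordinates of the camera as it stood for that picture, good to about 4 mm: a listed point, or the origin of a listed thing).
The state is a dict: "time_s": time; "joints": joint angles; "qd": joint speeds; "joint_torque": joint torques, N m; "tcp_pos": TCP position; "eef_rot": TCP orientation; "contact_force": force on the tool from outside, world axes, zero at the start; "moment": the same for the moment, N m; "gripper_width": finger opening in m.
Only numpy, scipy, OpenCV 4.12 (cv2) and the standard library are available. Lean on these libraries where they do the work, as an engineer would, in place of code of your own. Each camera call takes 0.05 s, during which the arm holds its last target. There are 200 camera calls.

### The job

Pack away the folding reading lamp. First fold its light bar down flat against the stem while the stem is still standing, then fold the stem with the bar down flat onto the base, and finally lay the closed lamp flat, base down, inside the mint green tray. Set it down rather than dropping it, do not tip it over, and leave the microphone, mouse and bowl alone.

Things in the scene. Friction and masses are not known exactly. Their poses are not given: they have to be found in the camera images.
- lamp: Base of the loose folding lamp (0.4 kg in all): white slab 190 (x) x 60 (y) x 22 mm high. Origin: centre of its underside, z up; -x is the front (small round touch key, light bar points there), +x the rear with the stem hinge between cheeks 52 mm high. Closed: 190 x 60 x 48 mm, from below base, bar, stem. It balances held across the base's middle; lifted by the stem it swings open.
- stem (a joint): Aluminium stem's angle about the hinge at the base's rear (axis: lamp y). 0 = closed over the base, pointing to the lamp's front; pi/2 = upright; stop 1.75 (leaning back). Starts 1.5 to 1.72. Strip 36 wide, 11 mm thick, centred on the hinge axis, ending 171 mm from it. Friction hinge, 0.16 N m, stays where left.
- bar (a joint): White light bar's angle about its hinge at the stem's end. 0 = flat against the stem's front face, tip towards the stem hinge; pi/2 = square to the stem, pointing to the lamp's front. Starts 1.35 to 1.7, stop 1.9. Bar 44 wide, 9 thick; centre plane 6.5 mm from its hinge axis, away from the stem (above it when open). Friction hinge, 0.065 N m, stays where left.
- stem_hinge (a point): Middle of the stem's hinge axis on the base: x = +83, y = 0, z = 42 mm in the lamp frame.
- stem_top (a point): Point on the stem's centre plane at its far end, 165 mm from the stem hinge, about 207 mm above the counter at the start. The bar's hinge axis lies 6 mm from it, out of the stem's front face (the face that comes down towards the base), parallel to the lamp's y.
- bar_tip (a point): Middle of the light bar's free end, 148 mm along the bar from its hinge.
- tray: Shallow open mint green plastic tray fixed to the counter, outside 290 (its x) x 195 (its y) x 34 mm high, walls 5 mm, inner floor 5 mm above the counter. Origin: centre of the underside, z up.
- mic: Bystander: black handheld wireless microphone lying on the counter, 241 mm long, 50 mm thick, with a yellow cap at the tail. Origin under its axis, 10 mm from mid-length on the grille side.
- mouse: Bystander: black computer mouse, 108 x 60 x 36 mm. Origin: centre of the underside.
- bowl: Bystander: small steel bowl, 120 mm across the rim, 50 mm high. Origin: centre of the underside.
Not all that is in view belongs to the job. There is more than one size of the lamp; the job needs the middle-sized.

How it is judged:
By the outcome, as a careful person would: the job done as asked, in the order asked, and still so for the second after the job is handed in, with the robot touching nothing.
It also fails if it takes over 61 s, if anything falls off the work surface, if the arm or the gripper's body presses on something with over 40 N, if the wrist force passes 120 N, or if a joint passes its speed limit or range.

## Working session

There is one attempt and no reset: what is moved stays moved. The work goes in short steps, Python scripts to look and compute and a tool call to move; the robot and the scene stay as the last step left them, time stands still between calls to the robot, and variables do not carry over. Pictures are saved under pics/ and viewed, about 8 in all and at most 12, crops included, and the job is handed in when it is done.

Besides the shell and the picture viewer there is one more tool, called after "Emit:" as a command line: name --argument value ..., lists and objects as JSON in quotes. send_rows: Moves the arm, as the interface text tells. Its arguments: {"type":"object","properties":{"motion":{"type":"array"},"gripper":{"type":"number"},"squeeze":{"type":"number"}},"required":["motion"]}

```bash
mkdir -p pics
cat > h.py <<'E'
from plant import r
import numpy as np, cv2
from scipy.spatial.transform import Rotation as R
def rot(o):
    o=np.array(o,float)
    return o if o.shape==(3,3) else R.from_euler('xyz',o,degrees=True).as_matrix()
def cam(n):
    c=r.get_calibration(n); return c,rot(c['orientation']),np.array(c['origin'])
def w(n,p,C=None):
    c,M,o=C or cam(n); return M@np.array(p)+o
def px2w(n,u,v,d,C=None):
    c,M,o=C or cam(n); f=240/np.tan(np.radians(c['fov_y']/2))
    K=np.array([[f,0,c['cx']],[0,f,c['cy']],[0,0,1]])
    x,y=np.broadcast_arrays(u,v); q=np.stack([x,y],-1).reshape(-1,1,2).astype(float)
    s=cv2.undistortPoints(q,K,np.array([c['k1'],0,0,0,0.])).reshape(-1,2)
    d=np.ravel(d)
    P=np.c_[s*d[:,None],d]
    return P@M.T+o
def cloud(n,dep,C=None):
    v,u=np.mgrid[0:480,0:640]; return px2w(n,u.ravel(),v.ravel(),dep.ravel(),C).reshape(480,640,3)
E
python3 - <<'E'
from h import *
np.set_printoptions(precision=3,suppress=True)
print(r.get_state())
for n in ['scene','top']:
    im,d=r.capture(n); cv2.imwrite(f'pics/{n}0.png',im); np.save(f'{n}0.npy',d)
    C=cam(n); print(n,C[0])
    for t in ['lamp','stem_hinge','stem_top','bar_tip','tray','mic','mouse','bowl']:
        for e in r.pinpoint(n,t): print(t,round(e['conf'],2),w(n,e['at'],C))
E
```

```text
{'time_s': 0.0, 'joints': array([-59.527,  20.592,   0.634,  -0.021, -70.136, -16.507]), 'qd': array([ 0.052, -0.053, -0.007, -0.08 , -0.055, -0.069]), 'joint_torque': array([  0.001, -58.272,  29.306,   6.997,   0.007,  -0.   ]), 'tcp_pos': array([ 0.163, -0.655,  0.189]), 'eef_rot': array([ 179.905,   -0.007, -166.041]), 'contact_force': array([-0.676, -0.487, -0.06 ]), 'moment': array([ 0.054, -0.03 , -0.031]), 'gripper_width': 0.08772316675824796}
scene {'fov_y': 52.77418008685867, 'cx': 316.35409103239493, 'cy': 230.60591883781046, 'k1': -0.02333453391507665, 'origin': array([1.06 , 0.488, 0.855]), 'orientation': array([-139.689,   -0.023,  135.304])}
lamp 0.97 [0.51  0.192 0.   ]
lamp 0.93 [ 0.79   0.226 -0.001]
lamp 0.72 [0.356 0.337 0.002]
stem_hinge 0.97 [0.597 0.181 0.046]
stem_hinge 0.78 [0.8   0.335 0.054]
stem_hinge 0.61 [0.405 0.375 0.034]
stem_top 0.96 [0.606 0.177 0.205]
stem_top 0.58 [0.781 0.115 0.054]
stem_top 0.58 [0.314 0.297 0.035]
bar_tip 0.79 [0.459 0.199 0.208]
bar_tip 0.73 [0.799 0.31  0.041]
bar_tip 0.6 [0.396 0.366 0.022]
bar_tip 0.49 [0.538 0.012 0.001]
t
[... 229 characters left out ...]
54035, 'origin': array([ 0.318, -0.012,  1.629]), 'orientation': array([-170.918,    0.685,  -89.667])}
lamp 0.85 [ 0.791  0.227 -0.002]
lamp 0.76 [ 0.515  0.196 -0.   ]
lamp 0.61 [0.61  0.176 0.21 ]
lamp 0.58 [ 0.359  0.337 -0.   ]
stem_hinge 0.96 [0.8   0.335 0.061]
stem_hinge 0.92 [0.595 0.182 0.042]
stem_hinge 0.62 [0.405 0.374 0.031]
stem_top 0.88 [0.32  0.297 0.032]
stem_top 0.7 [0.784 0.117 0.054]
stem_top 0.57 [0.611 0.176 0.21 ]
bar_tip 0.94 [0.458 0.2   0.203]
bar_tip 0.67 [0.393 0.369 0.024]
bar_tip 0.64 [0.798 0.311 0.039]
tray 0.96 [ 0.468 -0.19  -0.002]
mic 0.95 [0.545 0.011 0.002]
mouse 0.71 [ 0.488 -0.467 -0.001]
mouse 0.71 [0.543 0.012 0.002]
bowl 0.88 [ 0.519  0.472 -0.003]
```

View pics/scene0.png

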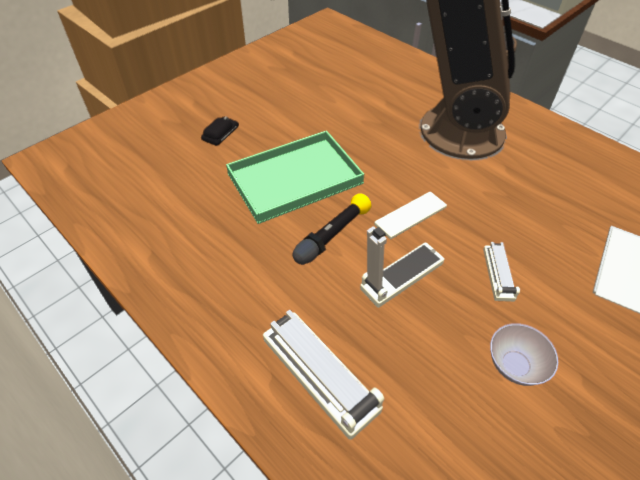

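View pics/top0.png

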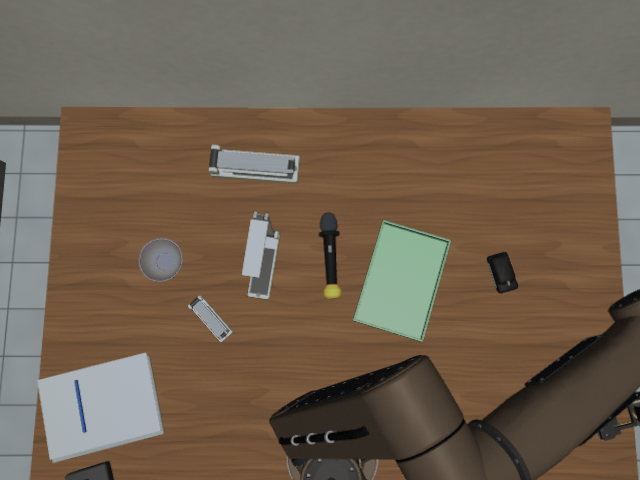

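Candidates for the lamp in the scene picture are the open lamp at (400,250), the big closed one at (325,370) and the small closed one at (500,270). The open one matches by size: its hinge-to-top distance is about 165 mm and its stem is upright. I'll check it in a crop and refine the poses from depth.

Run:
```python
from h import *
np.set_printoptions(precision=4,suppress=True)
im=cv2.imread('pics/scene0.png'); d=np.load('scene0.npy')
cv2.imwrite('pics/crop0.png',cv2.resize(im[180:310,340:460],None,fx=4,fy=4))
for n in ['scene','top']:
    im=cv2.imread(f'pics/{n}0.png'); d=np.load(f'{n}0.npy'); P=cloud(n,d); P[d==0]=9
    a=np.radians(-8.5); L=np.c_[np.cos(a),np.sin(a)].T
    Q=P.reshape(-1,3); m=(abs(Q[:,0]-.53)<.13)&(abs(Q[:,1]-.19)<.06)
    b=Q[m&(Q[:,2]>.19)&(Q[:,2]<.25)]
    print(n,'bar',len(b),b.min(0),b.max(0),cv2.minAreaRect((b[:,:2]*1000).astype(np.float32)))
    s=Q[m&(Q[:,2]>.07)&(Q[:,2]<.18)]
    if len(s)>20:
        print('stem z bins')
        for z in np.arange(.07,.18,.02):
            t=s[abs(s[:,2]-z-.01)<.01]
            if len(t): print(z+.01,t.mean(0),t[:,0].min(),t[:,0].max(),len(t))
    B=Q[m&(Q[:,2]>.014)&(Q[:,2]<.03)]
    print('base',cv2.minAreaRect((B[:,:2]*1000).astype(np.float32)),len(B))
    hsv=cv2.cvtColor(im,cv2.COLOR_BGR2HSV).reshape(-1,3)
    g=(hsv[:,0]>55)&(hsv[:,0]<90)&(hsv[:,1]>60)&(abs(Q[:,0]-.47)<.25)&(abs(Q[:,1]+.19)<.2)
    T=Q[g]; print('tray',np.percentile(T[:,2],[1,50,99]))
    for lo,hi in [(-.01,.012),(.028,.045)]:
        t=T[(T[:,2]>lo)&(T[:,2]<hi)]; print(len(t),cv2.minAreaRect((t[:,:2]*1000).astype(np.float32)))
```

```text
scene bar 1803 [0.4558 0.1612 0.1903] [0.619  0.2237 0.2221] ((536.5543212890625, 189.9287567138672), (46.5241584777832, 161.57298278808594), 81.67869567871094)
stem z bins
0.08 [0.6009 0.1849 0.0806] 0.5948610392594232 0.6044335401091108 86
0.1 [0.6029 0.1845 0.1003] 0.5967016839889423 0.6076743322663698 88
0.12000000000000001 [0.6051 0.1839 0.1202] 0.5981567757406412 0.60915228252181 92
0.14 [0.6071 0.1845 0.1403] 0.5995806300525877 0.6110144670327018 103
0.16000000000000003 [0.6095 0.1838 0.16  ] 0.6031861812456649 0.6140865818019239 99
0.18000000000000005 [0.6111 0.1839 0.1747] 0.6047107163922936 0.6149082004561484 58
base ((511.14495849609375, 194.4913787841797), (60.91576385498047, 192.04209899902344), 81.87503814697266) 1874
tray [0.003  0.0078 0.0368]
5031 ((468.2938537597656, -189.43069458007812), (198.94009399414062, 288.1128234863281), 73.2573013305664)
900 ((468.20953369140625, -188.32467651367188), (197.3875732421875, 289.177734375), 73.21021270751953)
top bar 1124 [0.4553 0.161  0.19  ] [0.6176 0.224  0.2254] ((536.7525024414062, 190.7264404296875), (44.84165573120117, 160.0305633544922), 81.64817810058594)
stem z bins
0.08 [0.5907 0.1704 0.0797] 0.588289800902186 0.5973886951627705 17
0.1 [0.5921 0.1692 0.1005] 0.5899501876374604 0.5943931722938445 10
0.12000000000000001 [0.5945 0.1684 0.1194] 0.5916867412987783 0.5996861764284618 11
0.14 [0.5974 0.1649 0.1389] 0.593911686417173 0.6023878241341027 10
0.16000000000000003 [0.5992 0.1647 0.1609] 0.5959082574811541 0.6028690967710141 6
0.18000000000000005 [0.6039 0.1631 0.1725] 0.5991143465956905 0.6077778619634906 3
base ((508.87518310546875, 193.450927734375), (59.816070556640625, 186.75506591796875), 80.6688232421875) 939
tray [0.0038 0.0305 0.6767]
43 ((472.31103515625, -192.10678100585938), (187.1717071533203, 271.84075927734375), 73.29759216308594)
242 ((468.0477600097656, -189.0918731689453), (191.5653839111328, 284.5321960449219), 73.1983413696289)
```

View pics/crop0.png

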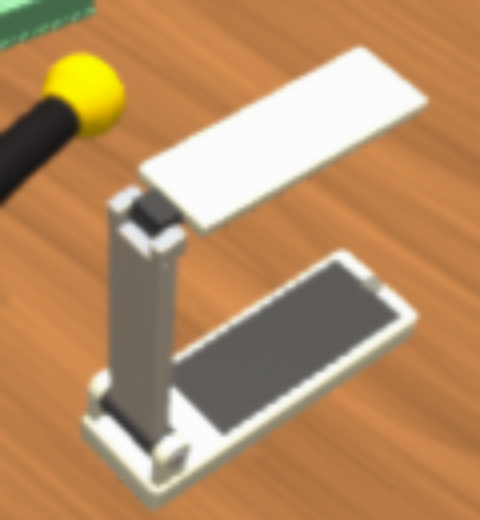

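Crop confirms the choice: an open lamp with the bar pointing to the front (upper right), the touch key there too, and the stem hinge at lower left.

The plan is to straddle stem and bar with the jaws along lamp x. Coming down lets the front finger fold the bar, then closing the jaws squeezes the bar flat.

Emit:
send_rows --motion '[{"travel": [0,0,-0.03],"spin": -7},{"travel": [0,0,-0.03],"spin": -7},{"travel": [0,0,-0.03],"spin": -7},{"travel": [0,0,-0.03],"spin": -7},{"travel": [0,0,-0.03],"spin": -7}]' --gripper 1 --squeeze 10

```text
time_s: 1.32
tcp_pos: [0.1617, -0.6512, 0.3355]
eef_rot: [179.2, 0.5, -130.4]
contact_force: [1.1, -1.3, -0.8]
gripper_width: 0.0876
```

Emit:
send_rows --motion '[{"travel": [0,0,0],"spin": -7},{"travel": [0,0,0],"spin": -7},{"travel": [0,0,0],"spin": -7},{"travel": [0,0,0],"spin": -7},{"travel": [0,0,0],"spin": -5}]'

```text
time_s: 1.73
tcp_pos: [0.1621, -0.6544, 0.3472]
eef_rot: [180.0, 0.0, -96.3]
contact_force: [0.7, 0.5, -0.4]
gripper_width: 0.0875
```

Emit:
send_rows --motion '[{"travel": [-0.0387,-0.0136,0],"spin": 0},{"travel": [-0.0387,-0.0136,0],"spin": 0},{"travel": [-0.0387,-0.0136,0],"spin": 0},{"travel": [-0.0387,-0.0136,0],"spin": 0},{"travel": [-0.0387,-0.0136,0],"spin": 0}]'

```text
time_s: 2.15
tcp_pos: [0.2487, -0.4691, 0.3412]
eef_rot: [179.6, 0.3, -96.4]
contact_force: [1.7, 0.0, 0.8]
gripper_width: 0.0878
```

Emit:
send_rows --motion '[{"travel": [-0.0387,-0.0136,0],"spin": 0},{"travel": [-0.0387,-0.0136,0],"spin": 0},{"travel": [-0.0387,-0.0136,0],"spin": 0},{"travel": [-0.0387,-0.0136,0],"spin": 0},{"travel": [-0.0387,-0.0136,0],"spin": 0}]'

```text
time_s: 2.57
tcp_pos: [0.3368, -0.2801, 0.3426]
eef_rot: [179.8, 0.3, -96.6]
contact_force: [1.2, -0.9, -0.1]
gripper_width: 0.0877
```

Emit:
send_rows --motion '[{"travel": [-0.0387,-0.0136,0],"spin": 0},{"travel": [-0.0387,-0.0136,0],"spin": 0},{"travel": [-0.0387,-0.0136,0],"spin": 0},{"travel": [-0.0387,-0.0136,0],"spin": 0},{"travel": [-0.0387,-0.0136,0],"spin": 0}]'

```text
time_s: 2.98
tcp_pos: [0.4248, -0.0911, 0.3465]
eef_rot: [-179.7, 0.4, -96.5]
contact_force: [1.5, -0.4, 0.5]
gripper_width: 0.0878
```

Emit:
send_rows --motion '[{"travel": [-0.0387,-0.0136,0],"spin": 0},{"travel": [-0.0387,-0.0136,0],"spin": 0},{"travel": [-0.0387,-0.0136,0],"spin": 1.7},{"travel": [-0.0387,-0.0136,0],"spin": 0},{"travel": [-0.0387,-0.0136,0],"spin": 0}]'

```text
time_s: 3.4
tcp_pos: [0.5145, 0.097, 0.3517]
eef_rot: [-179.4, 0.6, -98.1]
contact_force: [1.6, 0.0, -0.6]
gripper_width: 0.0877
```

Emit:
send_rows --motion '[{"travel": [-0.0318,-0.0242,0],"spin": 0},{"travel": [-0.0318,-0.0242,0],"spin": 0},{"travel": [-0.0318,-0.0242,0],"spin": 0},{"travel": [0,0,0.02],"spin": 0},{"travel": [0,0,0],"spin": 0}]'

```text
time_s: 3.82
tcp_pos: [0.6054, 0.1945, 0.3315]
eef_rot: [-179.4, 0.7, -97.7]
contact_force: [-0.2, -0.2, -1.7]
gripper_width: 0.0876
```

```bash
cat >> h.py <<'E'
LO=np.array([.511,.194,0]); LY=-8.2
def lamp(p):  # world -> lamp frame
    return R.from_euler('z',-LY,degrees=True).apply(np.atleast_2d(p)-LO)
def totool(delta): # world delta -> tool travel
    return rot(r.get_state()['eef_rot']).T@np.array(delta)
E
python3 - <<'E'
from h import *
np.set_printoptions(precision=4,suppress=True)
s=r.get_state(); print(s['tcp_pos'],s['eef_rot'],s['joints'],lamp(s['tcp_pos']))
C=cam('wrist'); im,d=r.capture('wrist'); cv2.imwrite('pics/wr1.png',im)
for t in ['stem_top','stem_hinge','bar_tip']:
  for e in r.pinpoint('wrist',t)[:2]: print(t,e['conf'],lamp(w('wrist',e['at'],C)))
E
```

```text
[0.6054 0.1945 0.3315] [-179.3596    0.6854  -97.7202] [ 35.3262  13.2174   8.5512  -0.064  -84.3981 -43.0446] [[0.0933 0.014  0.3315]]
stem_top 0.92 [[ 0.278  -0.0298  0.0558]]
stem_top 0.72 [[-0.2074  0.0719  0.0328]]
stem_hinge 0.94 [[-0.1352  0.1699  0.0284]]
stem_hinge 0.65 [[0.084  0.0037 0.044 ]]
bar_tip 0.92 [[-0.0578  0.0027  0.2063]]
bar_tip 0.76 [[-0.1401  0.1589  0.0232]]
```

View pics/wr1.png

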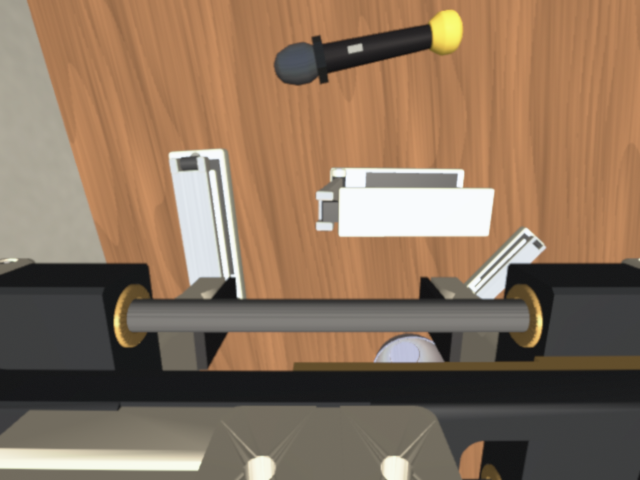

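The wrist view shows the bar at (415,212), the stem top at (325,208) and the fingers straddling that x. Now I'll centre and go down.

Emit:
send_rows --motion '[{"travel": [0.014,0.003,0.035],"spin": 0.5},{"travel": [0,0,0.03],"spin": 0},{"travel": [0,0,0.015],"spin": 0},{"travel": [0,0,0],"spin": 0}]'

```text
time_s: 4.35
tcp_pos: [0.6035, 0.1769, 0.2653]
eef_rot: [-178.2, 1.4, -98.4]
contact_force: [-0.5, -0.2, -0.3]
gripper_width: 0.0877
```

Run:
```python
from h import *
s=r.get_state(); print(s['tcp_pos'],s['eef_rot'],lamp(s['tcp_pos']))
```

```text
[0.60346824 0.17690132 0.26530834] [-178.20302151    1.42955173  -98.43259385] [[ 0.09396163 -0.00373522  0.26530834]]
```

Emit:
send_rows --motion '[{"travel": [-0.003,0.004,0.02],"spin": 0},{"travel": [0,0,0.018],"spin": 0},{"travel": [0,0,0.015],"spin": 0},{"travel": [0,0,0.015],"spin": 0},{"travel": [0,0,0.012],"spin": 0}]'

```text
time_s: 4.77
tcp_pos: [0.6071, 0.1804, 0.1997]
eef_rot: [-177.1, 2.1, -98.5]
contact_force: [-0.1, -0.2, 0.1]
gripper_width: 0.0879
```

Run:
```python
from h import *
s=r.get_state(); print(s['tcp_pos'],s['eef_rot'],lamp(s['tcp_pos']))
```

```text
[0.60709409 0.18041248 0.19970042] [-177.12650336    2.10694895  -98.52540959] [[0.09704962 0.00025719 0.19970042]]
```

Emit:
send_rows --motion '[{"travel": [0,0.007,0.02],"spin": 0},{"travel": [0,0.002,0.018],"spin": 0},{"travel": [0,0,0],"spin": 0},{"travel": [0,0,0],"spin": 0}]'

```text
time_s: 5.1
tcp_pos: [0.6021, 0.1821, 0.1665]
eef_rot: [-176.7, 2.3, -98.6]
contact_force: [0.7, -0.1, 0.5]
gripper_width: 0.0879
```

Run:
```python
from h import *
s=r.get_state(); print(s['tcp_pos'],s['eef_rot'],lamp(s['tcp_pos']),s['contact_force'])
im,d=r.capture('scene'); cv2.imwrite('pics/s2.png',cv2.resize(im[120:320,300:500],None,fx=3,fy=3))
```

```text
[0.60206683 0.18205945 0.16647014] [-176.72757742    2.34279141  -98.56571989] [[0.09183885 0.00117029 0.16647014]] [ 0.68752365 -0.13605901  0.49626705]
```

View pics/s2.png

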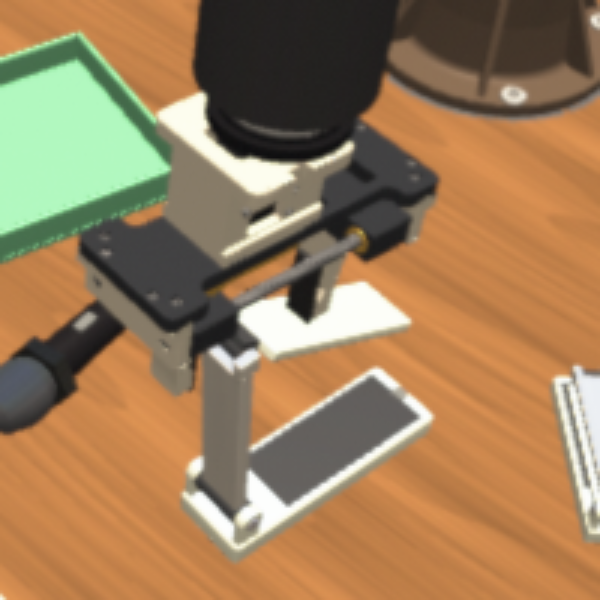

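The bar is being pushed down by the front finger (tip at about (320,310) in the crop) and the stem hasn't moved. I'll go slightly lower, then close.

Emit:
send_rows --motion '[{"travel": [0,0.001,0.007],"spin": 0},{"travel": [0,0,0.003],"spin": 0},{"travel": [0,0,0],"spin": 0}]'

```text
time_s: 5.4
tcp_pos: [0.6039, 0.1833, 0.1603]
eef_rot: [-176.4, 2.6, -98.6]
contact_force: [-0.2, -0.2, 0.6]
gripper_width: 0.0876
```

Emit:
send_rows --motion '[{"travel": [0,0,0],"spin": 0},{"travel": [0,0,0],"spin": 0},{"travel": [0,0,0],"spin": 0},{"travel": [0,0,0],"spin": 0},{"travel": [0,0,0],"spin": 0}]' --gripper -0.3 --squeeze 10

```text
time_s: 5.82
tcp_pos: [0.604, 0.1835, 0.1614]
eef_rot: [-176.4, 2.6, -98.6]
contact_force: [-1.4, -0.8, 0.9]
gripper_width: 0.0601
```

Run:
```python
from h import *
s=r.get_state(); print(s['tcp_pos'],s['eef_rot'],lamp(s['tcp_pos']),s['contact_force'],s['gripper_width'])
im,d=r.capture('scene'); cv2.imwrite('pics/s3.png',im)
for t in ['bar_tip','stem_top','stem_hinge']:
  for e in r.pinpoint('scene',t)[:3]: print(t,e['conf'],lamp(w('scene',e['at'])))
```

```text
[0.60396668 0.18352695 0.16136808] [-176.42929094    2.59334617  -98.56548249] [[0.09350997 0.00289376 0.16136808]] [-1.41974744 -0.79154787  0.87053762] 0.060103830995720156
bar_tip 0.75 [[0.26745594 0.15589593 0.03894882]]
bar_tip 0.62 [[-0.03039769 -0.00312496  0.12963654]]
bar_tip 0.42 [[-0.13948532  0.15617757  0.02286575]]
stem_top 0.83 [[-0.20838989  0.0702683   0.03242962]]
stem_top 0.7 [[ 0.28177992 -0.03895638  0.05597825]]
stem_top 0.68 [[ 0.09869149 -0.00473479  0.20836552]]
stem_hinge 0.76 [[0.26727462 0.18321402 0.05451189]]
stem_hinge 0.76 [[-0.13100674  0.16241862  0.03255816]]
stem_hinge 0.66 [[ 0.08191078 -0.00141078  0.04317261]]
```

Emit:
send_rows --motion '[{"travel": [0,0,0],"spin": 0},{"travel": [0,0,0],"spin": 0},{"travel": [0,0,0],"spin": 0},{"travel": [0,0,0],"spin": 0},{"travel": [0,0,0],"spin": 0}]' --gripper -0.5

```text
time_s: 6.43
tcp_pos: [0.6062, 0.1837, 0.1628]
eef_rot: [-176.2, 2.7, -98.6]
contact_force: [-0.7, -0.1, 1.7]
gripper_width: 0.0265
```

Emit:
send_rows --motion '[{"travel": [0,0,0],"spin": 0},{"travel": [0,0,0],"spin": 0},{"travel": [0,0,0],"spin": 0},{"travel": [0,0,0],"spin": 0},{"travel": [0,0,0],"spin": 0}]'

```text
time_s: 6.85
tcp_pos: [0.6061, 0.1836, 0.1627]
eef_rot: [-176.2, 2.7, -98.6]
contact_force: [-0.6, -0.1, 1.2]
gripper_width: 0.0267
```

Run:
```python
from h import *
s=r.get_state(); print(s['tcp_pos'],s['eef_rot'],lamp(s['tcp_pos']),s['contact_force'],s['gripper_width'])
im,d=r.capture('scene'); cv2.imwrite('pics/s4.png',cv2.resize(im[120:320,300:500],None,fx=3,fy=3))
for t in ['bar_tip','stem_top','stem_hinge']:
  for e in r.pinpoint('scene',t)[:3]: print(t,e['conf'],lamp(w('scene',e['at'])))
```

```text
[0.60614228 0.18362456 0.16269112] [-176.20457256    2.67090836  -98.57153974] [[0.0956494  0.00330068 0.16269112]] [-0.57057666 -0.05937937  1.15257254] 0.026726015491261447
bar_tip 0.85 [[0.26606991 0.15250936 0.03894132]]
bar_tip 0.7 [[ 0.033712   -0.00184828  0.07606921]]
bar_tip 0.58 [[-0.1383676   0.155503    0.02223673]]
stem_top 0.95 [[-0.20750572  0.07600377  0.03122023]]
stem_top 0.9 [[ 0.28223137 -0.04019581  0.0562019 ]]
stem_top 0.76 [[ 0.09818576 -0.0030611   0.20341446]]
stem_hinge 0.93 [[0.26809387 0.18163057 0.05544007]]
stem_hinge 0.83 [[-0.13067231  0.16118806  0.03440853]]
stem_hinge 0.69 [[ 0.08326011 -0.0021135   0.04978967]]
```

View pics/s4.png

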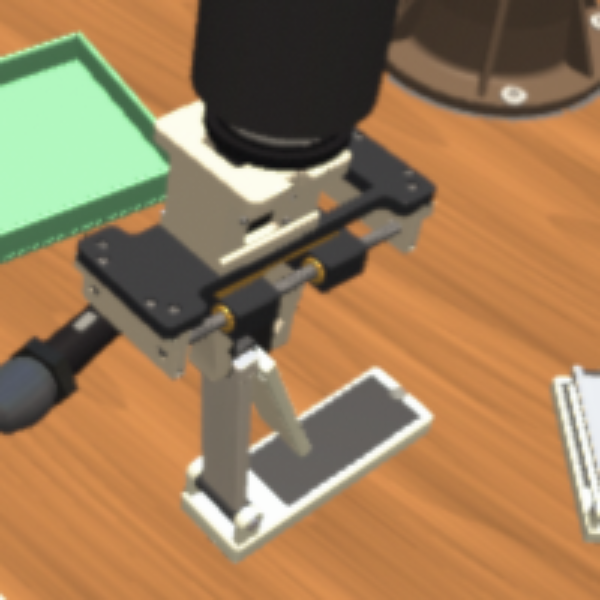

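Run:
```python
from h import *
np.set_printoptions(precision=3,suppress=True,linewidth=160)
C=cam('scene'); im,d=r.capture('scene'); cv2.imwrite('pics/s5.png',cv2.resize(im[205:295,350:450],None,fx=7,fy=6.6,interpolation=cv2.INTER_CUBIC)); np.save('s5.npy',d)
P=cloud('scene',d,C); L=lamp(P.reshape(-1,3)).reshape(480,640,3)
for v in range(222,290,6): print(v,[tuple((L[v,u]*1000).astype(int)) for u in range(372,412,4)])
```

```text
222 [(np.int64(136), np.int64(21), np.int64(290)), (np.int64(134), np.int64(28), np.int64(295)), (np.int64(129), np.int64(31), np.int64(294)), (np.int64(124), np.int64(36), np.int64(296)), (np.int64(115), np.int64(35), np.int64(289)), (np.int64(107), np.int64(37), np.int64(285)), (np.int64(69), np.int64(13), np.int64(237)), (np.int64(-103), np.int64(-116), np.int64(1)), (np.int64(-109), np.int64(-110), np.int64(3)), (np.int64(-119), np.int64(-106), np.int64(0))]
228 [(np.int64(143), np.int64(29), np.int64(288)), (np.int64(136), np.int64(31), np.int64(285)), (np.int64(132), np.int64(36), np.int64(287)), (np.int64(123), np.int64(36), np.int64(281)), (np.int64(114), np.int64(36), np.int64(275)), (np.int64(72), np.int64(9), np.int64(220)), (np.int64(63), np.int64(11), np.int64(216)), (np.int64(-90), np.int64(-103), np.int64(2)), (np.int64(-97), np.int64(-96), np.int64(3)), (np.int64(-105), np.int64(-91), np.int64(2))]
234 [(np.int64(121), np.int64(11), np.int64(241)), (np.int64(111), np.int64(11), np.int64(234)), (np.int64(94), np.int64(4), np.int64(216)), (np.int64(88), np.int64(8), np.
[... 3630 characters left out ...]
int64(44), np.int64(2), np.int64(22)), (np.int64(39), np.int64(8), np.int64(25)), (np.int64(33), np.int64(13), np.int64(25)), (np.int64(26), np.int64(18), np.int64(26)), (np.int64(19), np.int64(23), np.int64(25)), (np.int64(11), np.int64(26), np.int64(22))]
288 [(np.int64(91), np.int64(3), np.int64(43)), (np.int64(87), np.int64(10), np.int64(48)), (np.int64(85), np.int64(18), np.int64(56)), (np.int64(76), np.int64(20), np.int64(51)), (np.int64(55), np.int64(14), np.int64(25)), (np.int64(47), np.int64(17), np.int64(22)), (np.int64(43), np.int64(24), np.int64(27)), (np.int64(33), np.int64(26), np.int64(19)), (np.int64(24), np.int64(30), np.int64(16)), (np.int64(10), np.int64(30), np.int64(3))]
```

View pics/s5.png

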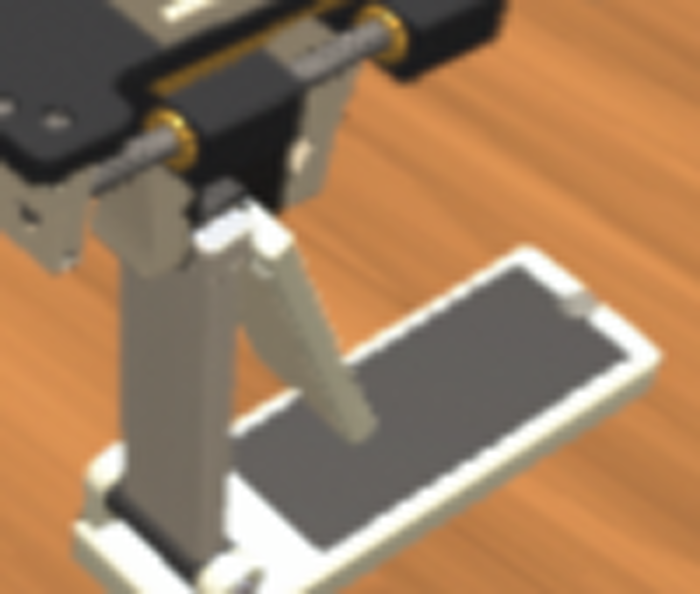

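Run:
```python
from h import *
np.set_printoptions(precision=3,suppress=True,linewidth=160)
s=r.get_state(); M=rot(s['eef_rot']); t=s['tcp_pos']
d=np.load('s5.npy'); P=cloud('scene',d).reshape(-1,3); P=P[d.ravel()>0]
T=(P-t)@M   # tool frame
m=(abs(T[:,0])<.05)&(abs(T[:,1])<.07)&(T[:,2]>-.15)&(P[:,2]>.17)
Q=T[m]
# rear finger: tool y negative = +lamp x
for y0 in np.arange(-.06,.07,.006):
    q=Q[(Q[:,1]>=y0)&(Q[:,1]<y0+.006)]
    if len(q): i=np.argsort(q[:,2])[-4:]; print(round(y0,3),len(q),q[i].tolist() if 0 else np.round(q[i]*1000).astype(int).tolist())
C=cam('wrist'); im,dd=r.capture('wrist'); W=cloud('wrist',dd,C).reshape(-1,3); W=W[dd.ravel()>0]; T=(W-t)@M
m=(abs(T[:,0])<.03)&(abs(T[:,1])<.07)&(T[:,2]>-.1)&(T[:,2]<.02)
for y0 in np.arange(-.06,.07,.006):
    q=T[m&(T[:,1]>=y0)&(T[:,1]<y0+.006)]
    if len(q): i=np.argsort(q[:,2])[-3:]; print('w',round(y0,3),len(q),np.round(q[i]*1000).astype(int).tolist())
```

```text
-0.06 114 [[-33, -59, -119], [-31, -60, -118], [-32, -60, -116], [-32, -56, -116]]
-0.054 142 [[-32, -49, -115], [-36, -49, -113], [-33, -48, -113], [-38, -48, -113]]
-0.048 122 [[-39, -47, -110], [-30, -47, -109], [-34, -46, -108], [-36, -46, -108]]
-0.042 71 [[-39, -37, -114], [-39, -39, -112], [-40, -41, -112], [-39, -38, -110]]
-0.036 108 [[-13, -30, -65], [3, -30, -63], [-3, -30, -63], [-1, -30, -59]]
-0.03 182 [[-4, -28, -43], [2, -28, -43], [-6, -28, -42], [9, -29, -42]]
-0.024 106 [[-11, -20, -47], [-11, -22, -46], [-12, -20, -45], [-11, -21, -42]]
-0.018 65 [[-13, -13, -39], [-16, -13, -39], [-11, -13, -37], [-15, -12, -36]]
-0.012 131 [[-6, -7, -9], [18, -7, -8], [-9, -7, -8], [-3, -6, -8]]
-0.006 105 [[-13, -6, -9], [-15, -5, -8], [6, -6, -8], [0, -6, -8]]
-0.0 68 [[-14, 0, -11], [-15, 2, -11], [-15, 2, -9], [-15, 0, -7]]
0.006 76 [[-12, 12, -23], [-17, 11, -23], [-20, 12, -22], [-7, 11, -22]]
0.012 234 [[-7, 15, -15], [-18, 17, -13], [-14, 17, -11], [-6, 17, -9]]
0.018 140 [[-19, 20, -11], [-19, 22, -10], [-15, 18, -9], [-18, 18, -9]]
0.024 114 [[-11, 28, -44], [-11, 25, 
[... 601 characters left out ...]
43], [9, -25, -43], [9, -24, -43]]
w -0.024 324 [[9, -21, -44], [9, -22, -44], [9, -23, -43]]
w -0.018 1072 [[7, -16, -38], [-3, -13, -38], [-4, -13, -37]]
w -0.012 643 [[18, -7, -15], [19, -7, -14], [19, -6, -13]]
w -0.006 899 [[20, -1, 16], [21, -1, 17], [20, 0, 18]]
w -0.0 938 [[21, 1, 19], [21, 6, 20], [21, 1, 20]]
w 0.006 829 [[12, 9, 20], [20, 9, 20], [12, 9, 20]]
w 0.012 1469 [[23, 16, -16], [23, 17, -14], [23, 18, -14]]
w 0.018 782 [[24, 22, -4], [24, 24, -2], [24, 23, -1]]
w 0.024 578 [[25, 28, 7], [24, 28, 8], [25, 30, 9]]
w 0.03 409 [[25, 34, 16], [25, 36, 17], [25, 35, 18]]
w 0.036 355 [[25, 37, 20], [25, 42, 20], [-4, 42, 20]]
w 0.042 19 [[5, 42, 20], [23, 43, 20], [21, 43, 20]]
```

Both depth clouds put the real fingertips about 40 mm behind the reported TCP along tool z. So the jaws have only closed on the hinge end of the stem. I'll open, go 40 mm deeper and squeeze again.

Emit:
send_rows --motion '[{"travel": [0,0,0],"spin": 0},{"travel": [0,0,0],"spin": 0},{"travel": [0,0,0],"spin": 0},{"travel": [0,0,0],"spin": 0},{"travel": [0,0,0],"spin": 0}]' --gripper 0.9

```text
time_s: 7.57
tcp_pos: [0.6054, 0.1836, 0.1618]
eef_rot: [-176.3, 2.6, -98.6]
contact_force: [-0.1, -0.2, -0.3]
gripper_width: 0.0537
```

Emit:
send_rows --motion '[{"travel": [0,0.002,0.015],"spin": 0},{"travel": [0,0.002,0.015],"spin": 0},{"travel": [0,0.002,0.012],"spin": 0},{"travel": [0,0,0.003],"spin": 0},{"travel": [0,0,0],"spin": 0}]'

```text
time_s: 7.98
tcp_pos: [0.603, 0.1866, 0.1158]
eef_rot: [-176.2, 2.7, -98.5]
contact_force: [0.5, 1.2, 0.0]
gripper_width: 0.0822
```

Run:
```python
from h import *
s=r.get_state(); print(s['tcp_pos'],s['eef_rot'],lamp(s['tcp_pos']),s['contact_force'],s['gripper_width'])
M=rot(s['eef_rot']); print('tip',lamp(s['tcp_pos']-.04*M[:,2]),M[:,2])
```

```text
[0.60297168 0.18657858 0.11576867] [-176.2259491     2.69312443  -98.53613729] [[0.09208989 0.00577228 0.11576867]] [0.46537965 1.18113479 0.02738348] 0.08216490689385579
tip [[0.08944606 0.00391237 0.15563784]] [ 0.07205209  0.03659515 -0.9967293 ]
```

Emit:
send_rows --motion '[{"travel": [0,0,0],"spin": 0},{"travel": [0,0,0],"spin": 0},{"travel": [0,0,0],"spin": 0},{"travel": [0,0,0],"spin": 0},{"travel": [0,0,0],"spin": 0}]' --gripper -0.6

```text
time_s: 8.4
tcp_pos: [0.6041, 0.187, 0.1182]
eef_rot: [-176.1, 2.8, -98.5]
contact_force: [-1.2, -0.3, -1.7]
gripper_width: 0.0554
```

Emit:
send_rows --motion '[{"travel": [0,0,0],"spin": 0},{"travel": [0,0,0],"spin": 0},{"travel": [0,0,0],"spin": 0},{"travel": [0,0,0],"spin": 0},{"travel": [0,0,0],"spin": 0}]'

```text
time_s: 8.82
tcp_pos: [0.6038, 0.187, 0.119]
eef_rot: [-176.1, 2.8, -98.5]
contact_force: [-1.4, 0.3, -0.8]
gripper_width: 0.029
```

Run:
```python
from h import *
s=r.get_state(); print(s['tcp_pos'],s['eef_rot'],lamp(s['tcp_pos']),s['contact_force'],s['gripper_width'])
im,d=r.capture('scene'); cv2.imwrite('pics/s6.png',cv2.resize(im[195:305,340:450],None,fx=5,fy=5,interpolation=cv2.INTER_CUBIC))
for t in ['bar_tip','stem_top','stem_hinge']:
  for e in r.pinpoint('scene',t)[:3]: print(t,e['conf'],lamp(w('scene',e['at'])))
```

```text
[0.60383607 0.18702018 0.11898424] [-176.1162186     2.79741032  -98.53691367] [[0.09288246 0.00633265 0.11898424]] [-1.37922858  0.33035728 -0.79530463] 0.028952985878842312
bar_tip 0.94 [[0.26367962 0.15600543 0.03671557]]
bar_tip 0.68 [[-0.14024643  0.15649344  0.02355925]]
bar_tip 0.46 [[ 0.07353082 -0.00030826  0.06199549]]
stem_top 0.84 [[ 0.09547826 -0.00117299  0.20454338]]
stem_top 0.78 [[ 0.27975452 -0.04001318  0.05680344]]
stem_top 0.73 [[-0.20870727  0.07656504  0.03183768]]
stem_hinge 0.97 [[-0.13277024  0.16255632  0.03361699]]
stem_hinge 0.88 [[0.26919932 0.18010005 0.05290916]]
stem_hinge 0.66 [[ 0.08518385 -0.00169383  0.04210637]]
```

View pics/s6.png

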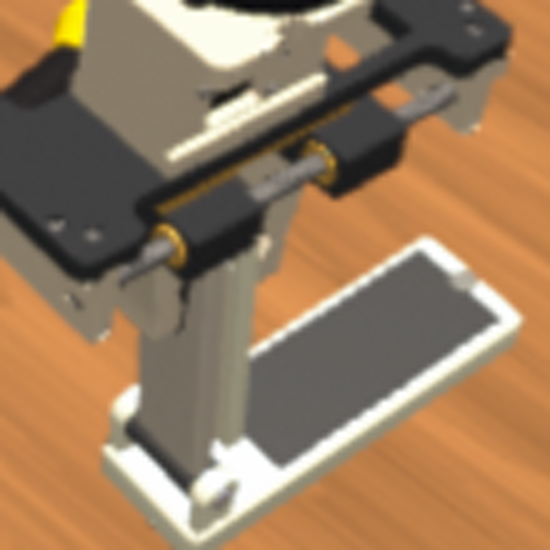

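The bar is now almost parallel to the stem. I'll finish the squeeze.

Emit:
send_rows --motion '[{"travel": [0,0,0],"spin": 0},{"travel": [0,0,0],"spin": 0},{"travel": [0,0,0],"spin": 0},{"travel": [0,0,0],"spin": 0}]'

```text
time_s: 9.35
tcp_pos: [0.6037, 0.187, 0.119]
eef_rot: [-176.1, 2.8, -98.5]
contact_force: [-1.2, 1.4, 0.1]
gripper_width: 0.0291
```

Emit:
send_rows --motion '[{"travel": [0,0,0],"spin": 0},{"travel": [0,0,0],"spin": 0}]' --squeeze 15

```text
time_s: 9.52
tcp_pos: [0.6033, 0.1871, 0.1189]
eef_rot: [-176.2, 2.8, -98.5]
contact_force: [-1.7, 1.1, 1.9]
gripper_width: 0.0287
```

Emit:
send_rows --motion '[{"travel": [0,0,0],"spin": 0},{"travel": [0,0,0],"spin": 0},{"travel": [0,0,0],"spin": 0},{"travel": [0,0,0],"spin": 0},{"travel": [0,0,0],"spin": 0}]' --gripper 0.9

```text
time_s: 9.93
tcp_pos: [0.6051, 0.1872, 0.1194]
eef_rot: [-176.0, 2.8, -98.5]
contact_force: [0.6, -0.2, -0.6]
gripper_width: 0.0563
```

Emit:
send_rows --motion '[{"travel": [0,0,0],"spin": 0},{"travel": [0,0,0],"spin": 0},{"travel": [0,0,0],"spin": 0}]'

```text
time_s: 10.18
tcp_pos: [0.6054, 0.1872, 0.1194]
eef_rot: [-176.0, 2.8, -98.5]
contact_force: [0.1, 0.3, -0.2]
gripper_width: 0.0765
```

Emit:
send_rows --motion '[{"travel": [0,0,-0.03],"spin": 0},{"travel": [0,0,-0.04],"spin": 0},{"travel": [0,0,-0.04],"spin": 0},{"travel": [0,-0.02,-0.035],"spin": -7},{"travel": [0,-0.03,0],"spin": -7}]' --gripper -1

```text
time_s: 10.6
tcp_pos: [0.6393, 0.1759, 0.2715]
eef_rot: [-175.8, 1.6, -84.3]
contact_force: [0.9, 1.3, 2.5]
gripper_width: 0.0541
```

Emit:
send_rows --motion '[{"travel": [0,0,0],"spin": -7},{"travel": [0,0,0],"spin": -7},{"travel": [0,0,0],"spin": -7},{"travel": [0,0,0],"spin": -7},{"travel": [0,0,0],"spin": -7}]'

```text
time_s: 11.02
tcp_pos: [0.6453, 0.176, 0.2749]
eef_rot: [-175.3, -1.3, -48.7]
contact_force: [0.2, -0.1, -0.1]
gripper_width: 0.0211
```

Emit:
send_rows --motion '[{"travel": [0,0,0],"spin": -7},{"travel": [0,0,0],"spin": -7},{"travel": [0,0,0],"spin": -7},{"travel": [0,0,0],"spin": -7},{"travel": [0,0,0],"spin": -7}]'

```text
time_s: 11.43
tcp_pos: [0.6453, 0.1757, 0.2746]
eef_rot: [-177.0, -3.8, -12.9]
contact_force: [-0.2, 0.9, -0.6]
gripper_width: 0.0001
```

```bash
cat >> h.py <<'E'
def st():
    s=r.get_state(); M=rot(s['eef_rot']); print('rot',s['eef_rot'].round(1),'tcp',s['tcp_pos'].round(4),'tip lamp',lamp(s['tcp_pos']-.04*M[:,2]).round(4),'zaxis',M[:,2].round(3),'F',s['contact_force'].round(1),s['gripper_width'].round(4)); return s,M
E
python3 - <<'E'
from h import *
np.set_printoptions(precision=4,suppress=True)
st()
im,d=r.capture('scene'); cv2.imwrite('pics/s7.png',im); np.save('s7.npy',d)
for t in ['bar_tip','stem_top','stem_hinge','lamp']:
  for e in r.pinpoint('scene',t)[:3]: 
    q=lamp(w('scene',e['at']))
    if np.linalg.norm(q[0,:2])<.13: print(t,e['conf'],q)
L=lamp(cloud('scene',d).reshape(-1,3)); L=L[d.ravel()>0]
for z in np.arange(.06,.21,.02):
    q=L[(abs(L[:,2]-z-.01)<.01)&(abs(L[:,1])<.03)&(L[:,0]>.0)&(L[:,0]<.13)]
    if len(q): print(round(z+.01,3),len(q),np.percentile(q[:,0],[2,50,98]),np.percentile(q[:,1],[2,98]))
E
```

```text
Traceback (most recent call last):
  File "h.py", line 27, in st
    s=r.get_state(); M=rot(s['eef_rot']); print('rot',s['eef_rot'].round(1),'tcp',s['tcp_pos'].round(4),'tip lamp',lamp(s['tcp_pos']-.04*M[:,2]).round(4),'zaxis',M[:,2].round(3),'F',s['contact_force'].round(1),s['gripper_width'].round(4)); return s,M
                                                                                                                                                                                                                  ^^^^^^^^^^^^^^^^^^^^^^^^
AttributeError: 'float' object has no attribute 'round'
```

```bash
sed -i "s/s\['gripper_width'\].round(4)/round(s['gripper_width'],4)/" h.py
cat > chk.py <<'E'
from h import *
np.set_printoptions(precision=4,suppress=True)
def chk(n='scene',f=None):
    st()
    im,d=r.capture(n); C=cam(n)
    if f: cv2.imwrite(f,im)
    for t in ['bar_tip','stem_top','stem_hinge','lamp']:
      for e in r.pinpoint(n,t)[:4]:
        q=lamp(w(n,e['at'],C))
        if np.linalg.norm(q[0,:2])<.13: print(t,round(e['conf'],2),q)
    L=lamp(cloud(n,d,C).reshape(-1,3)); return L[d.ravel()>0]
E
python3 - <<'E'
from chk import *
L=chk()
for z in np.arange(.06,.21,.02):
    q=L[(abs(L[:,2]-z-.01)<.01)&(abs(L[:,1])<.03)&(L[:,0]>.0)&(L[:,0]<.13)]
    if len(q): print(round(z+.01,3),len(q),np.percentile(q[:,0],[2,50,98]),np.percentile(q[:,1],[2,98]))
E
```

```text
rot [-177.    -3.8  -12.9] tcp [0.6453 0.1757 0.2746] tip lamp [[ 0.1327 -0.0008  0.3144]] zaxis [ 0.076  0.036 -0.996] F [-0.2  0.9 -0.6] 0.0001
bar_tip 0.62 [[ 0.0702 -0.001   0.0629]]
stem_top 0.66 [[0.0945 0.001  0.2073]]
stem_hinge 0.9 [[ 0.0831 -0.0002  0.0457]]
stem_hinge 0.49 [[ 0.0736 -0.0036  0.0599]]
lamp 0.82 [[-0.002  -0.0038  0.005 ]]
0.07 107 [0.0709 0.089  0.0914] [-0.0149  0.0224]
0.09 120 [0.0715 0.0909 0.0927] [-0.0151  0.0218]
0.11 127 [0.0731 0.0923 0.0946] [-0.0156  0.0221]
0.13 130 [0.0748 0.094  0.0966] [-0.0155  0.0218]
0.15 147 [0.0767 0.0959 0.098 ] [-0.0165  0.0221]
0.17 146 [0.0781 0.0977 0.1002] [-0.0163  0.0223]
0.19 167 [0.0801 0.0992 0.1018] [-0.0149  0.0221]
0.21 260 [0.0816 0.0946 0.1027] [-0.016   0.0194]
```

Depth confirms the bar lies flat on the stem (both faces are parallel) and the lamp hasn't moved. Next I'll go behind the stem with shut fingers.

Emit:
send_rows --motion '[{"travel": [-0.0035,0.0015,0.0325],"spin": -4.7},{"travel": [-0.0035,0.0015,0.0325],"spin": 0},{"travel": [-0.0035,0.0015,0.0325],"spin": 0},{"travel": [-0.0025,0.0015,0.0275],"spin": 0},{"travel": [0,0,0],"spin": 0}]'

```text
time_s: 12.1
tcp_pos: [0.6434, 0.1774, 0.1485]
eef_rot: [-176.9, -4.4, -9.6]
contact_force: [-0.7, -0.7, -1.6]
gripper_width: 0.0008
```

```bash
python3 -c "
from h import *
st()"
```

```text
rot [-176.9   -4.4   -9.6] tcp [0.6434 0.1774 0.1485] tip lamp [[0.1303 0.0004 0.1883]] zaxis [ 0.084  0.04  -0.996] F [-0.7 -0.7 -1.6] 0.0008
```

Emit:
send_rows --motion '[{"travel": [-0.012,0,0.001],"spin": 0},{"travel": [-0.012,0,0.001],"spin": 0},{"travel": [-0.012,0,0.001],"spin": 0},{"travel": [-0.012,0,0.001],"spin": 0},{"travel": [-0.008,0,0],"spin": 0}]'

```text
time_s: 12.52
tcp_pos: [0.5907, 0.187, 0.1438]
eef_rot: [-177.0, -4.5, -10.3]
contact_force: [1.1, -0.4, 0.1]
gripper_width: 0.0008
```

```bash
python3 -c "
from chk import *
chk()"
```

```text
rot [-177.    -4.5  -10.3] tcp [0.5907 0.187  0.1438] tip lamp [[0.0766 0.0024 0.1836]] zaxis [ 0.087  0.038 -0.996] F [ 1.1 -0.4  0.1] 0.0008
bar_tip 0.64 [[ 0.0673 -0.0042  0.0585]]
stem_top 0.8 [[ 0.0549 -0.0028  0.2041]]
stem_hinge 0.86 [[ 0.0855 -0.0024  0.0449]]
lamp 0.75 [[ 0.002  -0.0011  0.0026]]
```

Emit:
send_rows --motion '[{"travel": [-0.013,0,0.003],"spin": -0.5},{"travel": [-0.013,0,0.003],"spin": -0.5},{"travel": [-0.013,0,0.003],"spin": 0},{"travel": [-0.016,0,0.008],"spin": 0},{"travel": [-0.016,0,0.008],"spin": 0}]'

```text
time_s: 13.18
tcp_pos: [0.5295, 0.2006, 0.1148]
eef_rot: [-176.9, -4.9, -9.4]
contact_force: [0.9, -0.8, 0.1]
gripper_width: 0.0003
```

```bash
python3 -c "
from chk import *
chk()"
```

```text
rot [-176.9   -4.9   -9.4] tcp [0.5295 0.2006 0.1148] tip lamp [[0.0139 0.0071 0.1546]] zaxis [ 0.094  0.039 -0.995] F [ 0.9 -0.8  0.1] 0.0003
bar_tip 0.5 [[ 0.0656 -0.0023  0.0504]]
stem_hinge 0.95 [[ 0.0826 -0.0016  0.0467]]
lamp 0.91 [[ 0.0005 -0.0068  0.0001]]
```

Emit:
send_rows --motion '[{"travel": [-0.011,0.002,0.008],"spin": -0.5},{"travel": [-0.011,0.002,0.008],"spin": -0.5},{"travel": [-0.011,0.002,0.009],"spin": 0},{"travel": [-0.01,0.002,0.014],"spin": 0},{"travel": [-0.01,0.002,0.014],"spin": 0}]'

```text
time_s: 13.85
tcp_pos: [0.4915, 0.2056, 0.0625]
eef_rot: [-176.4, -5.6, -8.5]
contact_force: [1.1, 1.3, 0.6]
gripper_width: 0.0007
```

```bash
python3 -c "
from chk import *
chk()"
```

```text
rot [-176.4   -5.6   -8.5] tcp [0.4915 0.2056 0.0625] tip lamp [[-0.0249  0.0063  0.1023]] zaxis [ 0.106  0.047 -0.993] F [1.1 1.3 0.6] 0.0007
bar_tip 0.76 [[ 0.0639 -0.0027  0.0425]]
stem_top 0.92 [[-0.0731 -0.0028  0.1041]]
stem_hinge 0.85 [[0.0846 0.0028 0.0446]]
lamp 0.58 [[ 0.0003 -0.0025  0.0012]]
```

Emit:
send_rows --motion '[{"travel": [-0.0105,0.003,0.0145],"spin": 0},{"travel": [-0.0105,0.003,0.0145],"spin": 0},{"travel": [-0.003,0.002,0.01],"spin": 0},{"travel": [-0.002,0,0.008],"spin": 0}]'

```text
time_s: 14.43
tcp_pos: [0.4773, 0.2083, 0.0187]
eef_rot: [-175.9, -6.1, -8.5]
contact_force: [-1.0, -0.7, 1.4]
gripper_width: 0.0002
```

```bash
python3 -c "
from chk import *
chk()"
```

```text
rot [-175.9   -6.1   -8.5] tcp [0.4773 0.2083 0.0187] tip lamp [[-0.0397  0.0065  0.0583]] zaxis [ 0.116  0.055 -0.992] F [-1.  -0.7  1.4] 0.0002
bar_tip 0.51 [[ 0.068  -0.0015  0.0323]]
stem_top 0.68 [[-0.0867 -0.0018  0.0514]]
stem_hinge 0.78 [[0.0846 0.     0.0462]]
lamp 0.96 [[ 0.0007 -0.0029  0.0011]]
```

Emit:
send_rows --motion '[{"travel": [0,0.002,0.006],"spin": 0},{"travel": [0,0,0.004],"spin": 0}]'

```text
time_s: 14.85
tcp_pos: [0.4796, 0.2079, 0.0107]
eef_rot: [-175.8, -6.2, -8.5]
contact_force: [-18.0, -4.3, 33.3]
gripper_width: 0.0006
```

Emit:
send_rows --motion '[{"travel": [0,0,0.003],"spin": 0},{"travel": [0,0,0.003],"spin": 0}]'

```text
time_s: 15.02
tcp_pos: [0.4798, 0.2079, 0.0094]
eef_rot: [-175.8, -6.3, -8.5]
contact_force: [-36.2, -4.1, 68.4]
gripper_width: -0.0002
```

Emit:
send_rows --motion '[{"travel": [0,0,-0.02],"spin": 0},{"travel": [0,0,-0.035],"spin": 0},{"travel": [0,0,-0.04],"spin": 0}]' --gripper 1

```text
time_s: 15.27
tcp_pos: [0.4656, 0.2001, 0.1013]
eef_rot: [-176.3, -5.9, -8.4]
contact_force: [1.7, 1.3, 0.4]
gripper_width: 0.0151
```

Run:
```python
from chk import *
L=chk('scene','pics/s8.png')
q=L[(L[:,2]>.03)&(L[:,2]<.07)&(abs(L[:,1])<.04)&(abs(L[:,0])<.12)]
for x in np.arange(-.1,.11,.02):
    t=q[abs(q[:,0]-x)<.01]
    if len(t): print(round(x,3),len(t),np.median(t,0),t[:,1].min(),t[:,1].max())
b=L[(L[:,2]>.012)&(L[:,2]<.06)&(abs(L[:,1])<.06)&(abs(L[:,0])<.12)]
print(cv2.minAreaRect((b[:,:2]*1000).astype(np.float32)))
im=cv2.imread('pics/s8.png'); cv2.imwrite('pics/s8c.png',cv2.resize(im[130:320,330:520],None,fx=3,fy=3))
```

```text
rot [-176.3   -5.9   -8.4] tcp [0.4656 0.2001 0.1013] tip lamp [[-0.0499 -0.003   0.141 ]] zaxis [ 0.112  0.049 -0.993] F [1.7 1.3 0.4] 0.0151
bar_tip 0.82 [[ 0.0664 -0.0015  0.0312]]
bar_tip 0.24 [[-0.0003 -0.0039 -0.0016]]
stem_top 0.79 [[-0.0825 -0.0023  0.0435]]
stem_hinge 0.57 [[0.0832 0.0019 0.0466]]
lamp 0.81 [[ 0.0002 -0.0042 -0.0003]]
-0.1 1 [-0.09    0.0136  0.0464] 0.013596086106064035 0.013596086106064035
-0.08 121 [-0.0792  0.0027  0.0475] -0.018734977985084413 0.022064905766401396
-0.06 165 [-0.0601  0.0064  0.0487] -0.01786051049545276 0.021996801070632805
-0.04 174 [-0.0401  0.0066  0.0487] -0.018278387389970847 0.022556683186629928
-0.02 177 [-0.0199  0.0068  0.0486] -0.01813425816998894 0.02247837686282901
0.0 178 [0.0001 0.0055 0.0484] -0.01781924839127166 0.022213652635842275
0.02 181 [0.0198 0.0064 0.0488] -0.01775451917882613 0.022402431653732624
0.04 190 [0.0404 0.0076 0.0483] -0.018657232170435495 0.023231058253156342
0.06 181 [0.0597 0.0057 0.0483] -0.017321752034213978 0.022313425828038684
0.08 261 [0.0829 0.004  0.0511] -0.02920144835102717 0.030295275699209423
0.1 81 [ 0.0915 -0.0019  0.0447] -0.028278023130723574 0.028913147427939545
((-0.25725555419921875, 2.839570999145508), (59.72102355957031, 192.0552215576172), 88.51222229003906)
```

View pics/s8c.png

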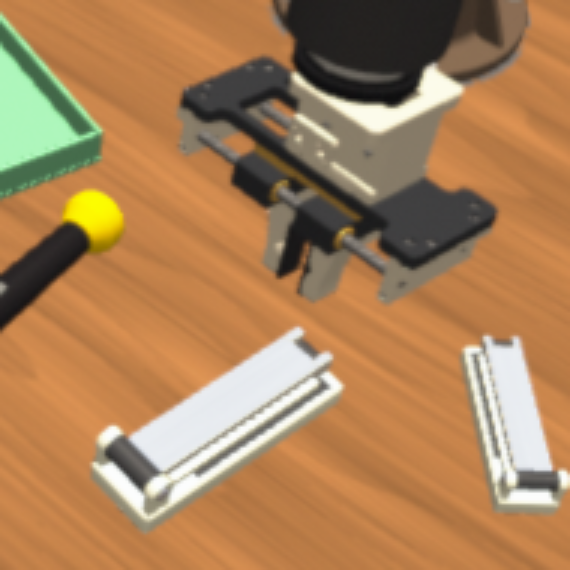

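Lamp is closed: its top is level at 48.5 mm and its base hasn't moved. The tool tilt has drifted to about 7° during the descents, so I'll test whether small upward rows undo it.

Emit:
send_rows --motion '[{"travel": [0.005,0,-0.015],"spin": 0},{"travel": [0.005,0,-0.015],"spin": 0},{"travel": [0.005,0,-0.015],"spin": 0},{"travel": [0.005,0,-0.015],"spin": 0},{"travel": [0.005,0,-0.015],"spin": 0}]'

```text
time_s: 15.93
tcp_pos: [0.4783, 0.1889, 0.17]
eef_rot: [-177.0, -5.3, -8.4]
contact_force: [0.1, -0.6, -1.0]
gripper_width: 0.0685
```

Emit:
send_rows --motion '[{"travel": [0.005,0,-0.015],"spin": 0},{"travel": [0.005,0,-0.015],"spin": 0},{"travel": [0.005,0,-0.015],"spin": 0},{"travel": [0.005,0,-0.015],"spin": 0},{"travel": [0.005,0,-0.015],"spin": 0}]'

```text
time_s: 16.35
tcp_pos: [0.4942, 0.1796, 0.241]
eef_rot: [-177.7, -4.7, -8.5]
contact_force: [0.5, 0.3, 0.0]
gripper_width: 0.0876
```

```bash
python3 -c "
from chk import *
s,M=st();print(s['joints'])"
```

```text
rot [-177.7   -4.7   -8.5] tcp [0.4942 0.1796 0.241 ] tip lamp [[-0.0178 -0.0182  0.2808]] zaxis [ 0.087  0.028 -0.996] F [0.5 0.3 0. ] 0.0876
[ 43.2413   0.843  -18.5088   2.4341 -65.9441  37.4772]
```

Slow upward rows do undo the tilt, at about 0.2° per row, while fast downward rows add little. I'll go up a bit more, then down fast.

Emit:
send_rows --motion '[{"travel": [0.003,-0.002,-0.015],"spin": 0},{"travel": [0.003,-0.002,-0.015],"spin": 0},{"travel": [0.003,-0.002,-0.015],"spin": 0},{"travel": [0.003,-0.002,-0.015],"spin": 0},{"travel": [0.003,-0.002,-0.015],"spin": 0}]'

```text
time_s: 16.77
tcp_pos: [0.5038, 0.1837, 0.3108]
eef_rot: [-178.4, -4.0, -8.6]
contact_force: [0.0, 0.7, -0.3]
gripper_width: 0.0873
```

Emit:
send_rows --motion '[{"travel": [0.003,-0.002,-0.015],"spin": 0},{"travel": [0.003,-0.002,-0.015],"spin": 0},{"travel": [0.003,-0.002,-0.015],"spin": 0},{"travel": [0.003,-0.002,-0.015],"spin": 0},{"travel": [0.003,-0.002,-0.015],"spin": 0}]'

```text
time_s: 17.18
tcp_pos: [0.5152, 0.1901, 0.3801]
eef_rot: [-179.1, -3.4, -8.6]
contact_force: [0.1, 0.8, -0.2]
gripper_width: 0.0874
```

```bash
python3 -c "
from chk import *
s,M=st();print(s['joints'])"
```

```text
rot [-179.1   -3.4   -8.6] tcp [0.5152 0.1901 0.3801] tip lamp [[ 0.0024 -0.0038  0.42  ]] zaxis [ 0.06   0.007 -0.998] F [ 0.1  0.8 -0.2] 0.0874
[ 42.3227   2.3693   0.8591   2.0269 -85.6646  39.0103]
```

Emit:
send_rows --motion '[{"travel": [-0.0025,0.0005,0.04],"spin": 0},{"travel": [-0.0025,0.0005,0.04],"spin": 0},{"travel": [-0.0025,0.0005,0.04],"spin": 0},{"travel": [-0.0025,0.0005,0.04],"spin": 0},{"travel": [-0.0025,0.0005,0.04],"spin": 0}]'

```text
time_s: 17.6
tcp_pos: [0.5229, 0.1944, 0.1802]
eef_rot: [-178.7, -4.0, -8.7]
contact_force: [-0.3, 1.0, -0.1]
gripper_width: 0.0874
```

Emit:
send_rows --motion '[{"travel": [-0.0025,0.0005,0.04],"spin": 0},{"travel": [-0.0025,0.0005,0.04],"spin": 0},{"travel": [-0.0025,0,0.025],"spin": 0}]'

```text
time_s: 17.85
tcp_pos: [0.5188, 0.1921, 0.0663]
eef_rot: [-179.1, -3.5, -8.7]
contact_force: [0.3, 0.7, -1.0]
gripper_width: 0.0873
```

```bash
python3 -c "
from chk import *
s,M=st();print(s['joints'])"
```

```text
rot [-179.1   -3.5   -8.7] tcp [0.5188 0.1921 0.0663] tip lamp [[ 0.0055 -0.0014  0.1062]] zaxis [ 0.063  0.006 -0.998] F [ 0.3  0.7 -1. ] 0.0873
[ 42.3385  13.5341 -28.5575   3.0997 -45.0372  36.836 ]
```

Emit:
send_rows --motion '[{"travel": [-0.004,0,0.036],"spin": 0},{"travel": [-0.004,0,0.032],"spin": 0},{"travel": [-0.003,0,0.016],"spin": -0.4},{"travel": [0,0,0],"spin": 0}]'

```text
time_s: 18.18
tcp_pos: [0.5054, 0.1872, -0.0342]
eef_rot: [180.0, -2.7, -8.4]
contact_force: [-0.1, -0.7, 0.2]
gripper_width: 0.0877
```

```bash
python3 -c "
from chk import *
s,M=st();print(s['joints'])"
```

```text
rot [180.   -2.7  -8.4] tcp [ 0.5054  0.1872 -0.0342] tip lamp [[-0.0065 -0.0075  0.0058]] zaxis [ 0.047 -0.008 -0.999] F [-0.1 -0.7  0.2] 0.0877
[ 42.8978  21.2592 -35.2208   4.0772 -31.9063  35.2884]
```

Emit:
send_rows --motion '[{"travel": [0.0065,-0.0075,0],"spin": 0},{"travel": [0,0,0],"spin": 0}]'

```text
time_s: 18.35
tcp_pos: [0.5118, 0.1922, -0.0363]
eef_rot: [179.6, -2.5, -8.4]
contact_force: [2.6, 2.5, 3.0]
gripper_width: 0.0875
```

```bash
python3 -c "
from chk import *
s,M=st()"
```

```text
rot [179.6  -2.5  -8.4] tcp [ 0.5118  0.1922 -0.0363] tip lamp [[-0.0006 -0.0014  0.0037]] zaxis [ 0.042 -0.013 -0.999] F [2.6 2.5 3. ] 0.0875
```

Emit:
send_rows --motion '[{"travel": [0,0,0],"spin": 0},{"travel": [0,0,0],"spin": 0},{"travel": [0,0,0],"spin": 0},{"travel": [0,0,0],"spin": 0},{"travel": [0,0,0],"spin": 0}]' --gripper -0.2 --squeeze 30

```text
time_s: 18.77
tcp_pos: [0.5152, 0.1946, -0.0321]
eef_rot: [180.0, -2.8, -8.4]
contact_force: [-0.8, -1.1, -2.1]
gripper_width: 0.0597
```

Emit:
send_rows --motion '[{"travel": [0,0,0],"spin": 0},{"travel": [0,0,0],"spin": 0},{"travel": [0,0,0],"spin": 0}]'

```text
time_s: 19.02
tcp_pos: [0.5141, 0.1939, -0.032]
eef_rot: [180.0, -2.7, -8.5]
contact_force: [-0.2, 0.2, -4.6]
gripper_width: 0.0597
```

Gripped at 59.7 mm, which matches the base width. Lifting.

Emit:
send_rows --motion '[{"travel": [0.001,0,-0.02],"spin": 0},{"travel": [0.001,0,-0.035],"spin": 0},{"travel": [0.001,0,-0.035],"spin": 0},{"travel": [0.001,0,-0.03],"spin": 0},{"travel": [0,0,0],"spin": 0}]'

```text
time_s: 19.43
tcp_pos: [0.5086, 0.1912, 0.0883]
eef_rot: [179.5, -2.2, -8.5]
contact_force: [2.5, 1.1, -4.2]
gripper_width: 0.0598
```

Run:
```python
from chk import *
L=chk('scene','pics/s9.png')
s=r.get_state(); print(s['moment'],s['joints'])
q=L[(L[:,2]>.12)&(L[:,2]<.19)&(abs(L[:,1])<.03)&(abs(L[:,0])<.13)]
for x in np.arange(-.1,.11,.02):
    t=q[abs(q[:,0]-x)<.01]
    if len(t): print(round(x,3),len(t),np.median(t,0))
```

```text
rot [179.5  -2.2  -8.5] tcp [0.5086 0.1912 0.0883] tip lamp [[-0.0035 -0.0027  0.1283]] zaxis [ 0.037 -0.015 -0.999] F [ 2.5  1.1 -4.2] 0.0598
bar_tip 0.5 [[ 0.0612 -0.003   0.15  ]]
stem_hinge 0.87 [[ 0.082  -0.0014  0.1668]]
lamp 0.93 [[-0.0054 -0.0055  0.1231]]
[-0.0383  0.3201  0.0318] [ 42.9539  12.7999 -26.9348   2.5833 -49.9856  36.7721]
-0.1 3 [-0.094   0.0155  0.1692]
-0.08 1 [-0.0897  0.0153  0.1701]
-0.02 64 [-0.0178 -0.0047  0.1697]
0.0 143 [0.005  0.0112 0.1677]
0.02 309 [0.0199 0.0135 0.1676]
0.04 315 [0.0399 0.0144 0.1669]
0.06 271 [0.059  0.0111 0.168 ]
0.08 699 [0.0838 0.0022 0.1529]
0.1 2 [ 0.0901 -0.0083  0.1359]
```

Emit:
send_rows --motion '[{"travel": [0,0.01,0],"spin": 4.2},{"travel": [0.004,0.022,0],"spin": 4.1},{"travel": [0.0067,0.034,0],"spin": 0},{"travel": [0.0067,0.034,0],"spin": 0},{"travel": [0.0067,0.034,0],"spin": 0}]'

```text
time_s: 20.1
tcp_pos: [0.4882, 0.0518, 0.0753]
eef_rot: [178.7, -1.4, -16.9]
contact_force: [-0.1, -0.1, -4.8]
gripper_width: 0.0598
```

Emit:
send_rows --motion '[{"travel": [0.0067,0.034,0],"spin": 0},{"travel": [0.0067,0.034,0],"spin": 0},{"travel": [0.0067,0.034,0],"spin": 0},{"travel": [0.0067,0.034,0],"spin": 0},{"travel": [0.005,0.025,0],"spin": 0}]'

```text
time_s: 20.52
tcp_pos: [0.4635, -0.1208, 0.0721]
eef_rot: [178.2, -0.6, -16.8]
contact_force: [1.3, 0.2, -4.5]
gripper_width: 0.0598
```

```bash
python3 -c "
from chk import *
s,M=st()
print(M.T@(np.array([.471,-.189,s['tcp_pos'][2]])-s['tcp_pos']), s['joints'])"
```

```text
rot [178.2  -0.6 -16.8] tcp [ 0.4635 -0.1208  0.0721] tip lamp [[-0.0024 -0.3171  0.1121]] zaxis [ 0.002 -0.033 -0.999] F [ 1.3  0.2 -4.5] 0.0598
[0.0269 0.063  0.0022] [ 10.735    8.3233 -34.1762   2.504  -47.7632  60.7652]
```

Emit:
send_rows --motion '[{"travel": [0.009,0.025,0],"spin": 0},{"travel": [0.009,0.025,0],"spin": 0},{"travel": [0.008,0.012,0],"spin": 0},{"travel": [0,0,0.008],"spin": 0},{"travel": [0,0,0.012],"spin": 0}]'

```text
time_s: 20.93
tcp_pos: [0.4641, -0.1972, 0.0476]
eef_rot: [178.0, -0.0, -17.2]
contact_force: [-0.6, 0.3, -4.8]
gripper_width: 0.0597
```

```bash
python3 -c "
from chk import *
s,M=st()
print(M.T@(np.array([.471,-.189,s['tcp_pos'][2]])-s['tcp_pos']), s['joints'])
im,d=r.capture('scene');C=cam('scene')
for t in ['lamp','stem_hinge','bar_tip']:
  for e in r.pinpoint('scene',t)[:4]:
    q=w('scene',e['at'],C)
    if q[1]<0: print(t,e['conf'],q)
"
```

```text
rot [178.   -0.  -17.2] tcp [ 0.4641 -0.1972  0.0476] tip lamp [[ 0.0096 -0.3925  0.0876]] zaxis [-0.01  -0.033 -0.999] F [-0.6  0.3 -4.8] 0.0597
[ 0.0041 -0.0099 -0.0003] [  0.9957  12.7086 -32.5642   2.6525 -45.3477  69.9209]
lamp 0.96 [ 0.4625 -0.1992  0.0807]
stem_hinge 0.68 [ 0.5477 -0.2202  0.1221]
bar_tip 0.6 [ 0.5289 -0.2136  0.1058]
```

Emit:
send_rows --motion '[{"travel": [0.002,-0.004,0.012],"spin": 0},{"travel": [0.002,-0.004,0.012],"spin": 0},{"travel": [0,0,0.012],"spin": 0},{"travel": [0,0,0.01],"spin": 0},{"travel": [0,0,0.006],"spin": 0}]'

```text
time_s: 21.55
tcp_pos: [0.474, -0.1884, -0.0025]
eef_rot: [178.1, -0.3, -16.7]
contact_force: [-0.0, 0.1, -5.1]
gripper_width: 0.0598
```

```bash
python3 -c "
from chk import *
s,M=st()
print(M.T@(np.array([.471,-.189,s['tcp_pos'][2]])-s['tcp_pos']))"
```

```text
rot [178.1  -0.3 -16.7] tcp [ 0.474  -0.1884 -0.0025] tip lamp [[ 0.0179 -0.3824  0.0375]] zaxis [-0.004 -0.034 -0.999] F [-0.   0.1 -5.1] 0.0598
[-0.0027  0.0014  0.    ]
```

Roughly 20 mm to go, in gentle steps.

Emit:
send_rows --motion '[{"travel": [0,0,0.006],"spin": 0},{"travel": [0,0,0.005],"spin": 0},{"travel": [0,0,0.004],"spin": 0}]'

```text
time_s: 21.8
tcp_pos: [0.475, -0.1878, -0.0179]
eef_rot: [178.1, -0.4, -16.6]
contact_force: [-0.1, 0.6, -5.4]
gripper_width: 0.0596
```

Emit:
send_rows --motion '[{"travel": [0,0,0.003],"spin": 0},{"travel": [0,0,0.002],"spin": 0}]'

```text
time_s: 21.97
tcp_pos: [0.4753, -0.1878, -0.0232]
eef_rot: [178.1, -0.4, -16.5]
contact_force: [-0.9, -0.7, -1.9]
gripper_width: 0.06
```

Emit:
send_rows --motion '[{"travel": [0,0,0.002],"spin": 0},{"travel": [0,0,0.001],"spin": 0}]'

```text
time_s: 22.13
tcp_pos: [0.4754, -0.188, -0.026]
eef_rot: [178.1, -0.4, -16.5]
contact_force: [-1.6, 1.0, -0.9]
gripper_width: 0.0598
```

Emit:
send_rows --motion '[{"travel": [0,0,0.001],"spin": 0},{"travel": [0,0,0],"spin": 0}]' --squeeze 8

```text
time_s: 22.3
tcp_pos: [0.4757, -0.1882, -0.0265]
eef_rot: [178.1, -0.5, -16.5]
contact_force: [-0.2, 0.6, -4.8]
gripper_width: 0.06
```

Emit:
send_rows --motion '[{"travel": [0,0,0.0015],"spin": 0},{"travel": [0,0,0.0015],"spin": 0},{"travel": [0,0,0],"spin": 0}]'

```text
time_s: 22.55
tcp_pos: [0.4761, -0.1887, -0.0283]
eef_rot: [178.1, -0.6, -16.5]
contact_force: [-0.1, -0.0, -4.8]
gripper_width: 0.0603
```

Run:
```python
from chk import *
s,M=st()
im,d=r.capture('scene');C=cam('scene')
for t in ['lamp','stem_hinge','bar_tip']:
  for e in r.pinpoint('scene',t)[:4]:
    q=w('scene',e['at'],C)
    if q[1]<0: print(t,e['conf'],q)
P=cloud('scene',d,C).reshape(-1,3); q=R.from_euler('z',16.8,degrees=True).apply(P-[.47,-.189,0])
q=q[(q[:,2]>.04)&(q[:,2]<.075)&(abs(q[:,1])<.025)&(abs(q[:,0])<.12)]
for x in np.arange(-.1,.11,.02):
    t=q[abs(q[:,0]-x)<.01]
    if len(t): print(round(x,3),len(t),np.median(t,0))
```

```text
rot [178.1  -0.6 -16.5] tcp [ 0.4761 -0.1887 -0.0283] tip lamp [[ 0.0199 -0.3824  0.0117]] zaxis [-0.    -0.035 -0.999] F [-0.1 -0.  -4.8] 0.0603
lamp 0.8 [ 0.4744 -0.1898  0.0061]
stem_hinge 0.96 [ 0.5546 -0.2109  0.0497]
bar_tip 0.52 [ 0.5375 -0.2065  0.034 ]
-0.08 67 [-0.0777  0.0059  0.0522]
-0.06 40 [-0.063  -0.0007  0.0539]
0.0 7 [ 0.0076 -0.0227  0.0531]
0.02 19 [ 0.0246 -0.0089  0.0535]
0.04 105 [0.0399 0.0099 0.0534]
0.06 104 [0.0595 0.0095 0.0535]
0.08 102 [0.0806 0.0049 0.0564]
0.1 55 [ 0.0933 -0.0016  0.0535]
```

The lamp's top is level at 53.5 mm, which is the tray floor plus the closed height, so it is down. Release and withdraw.

Emit:
send_rows --motion '[{"travel": [0,0,0],"spin": 0},{"travel": [0,0,0],"spin": 0},{"travel": [0,0,0],"spin": 0},{"travel": [0,0,0],"spin": 0}]' --gripper 0.9

```text
time_s: 23.08
tcp_pos: [0.4782, -0.1888, -0.0278]
eef_rot: [178.1, -0.7, -16.5]
contact_force: [-0.0, 0.3, -0.0]
gripper_width: 0.0805
```

Emit:
send_rows --motion '[{"travel": [0,0,-0.01],"spin": 0},{"travel": [0,0,-0.02],"spin": 0},{"travel": [0,0,-0.035],"spin": 0},{"travel": [0,0,-0.04],"spin": 0},{"travel": [0,0,-0.04],"spin": 0}]'

```text
time_s: 23.5
tcp_pos: [0.4716, -0.1833, 0.1136]
eef_rot: [177.8, 0.3, -16.6]
contact_force: [1.7, 0.6, -0.5]
gripper_width: 0.0835
```

Emit:
send_rows --motion '[{"travel": [0,0,-0.04],"spin": 0},{"travel": [0,0,-0.04],"spin": 0},{"travel": [-0.02,0.03,-0.01],"spin": 0},{"travel": [-0.02,0.03,0],"spin": 0},{"travel": [0,0.02,0],"spin": 0}]'

```text
time_s: 23.92
tcp_pos: [0.4166, -0.2454, 0.2227]
eef_rot: [177.9, -0.8, -16.1]
contact_force: [0.6, 0.1, -0.8]
gripper_width: 0.0835
```

Run:
```python
from chk import *
s,M=st()
im,d=r.capture('scene');C=cam('scene'); cv2.imwrite('pics/fin.png',im)
for t in ['lamp','stem_hinge','stem_top','bar_tip','mic','mouse','bowl']:
  for e in r.pinpoint('scene',t)[:4]:
    q=w('scene',e['at'],C)
    if t in('mic','mouse','bowl') or q[1]<0: print(t,round(e['conf'],2),q)
P=cloud('scene',d,C).reshape(-1,3); q=R.from_euler('z',16.8,degrees=True).apply(P-[.468,-.189,0])
q=q[(q[:,2]>.018)&(q[:,2]<.075)&(abs(q[:,1])<.08)&(abs(q[:,0])<.125)]
print('extent',cv2.minAreaRect((q[:,:2]*1000).astype(np.float32)))
for x in np.arange(-.1,.11,.02):
    t=q[(abs(q[:,0]-x)<.01)&(abs(q[:,1])<.02)]
    if len(t): print(round(x,3),len(t),np.median(t,0))
```

```text
rot [177.9  -0.8 -16.1] tcp [ 0.4166 -0.2454  0.2227] tip lamp [[-0.0312 -0.4469  0.2627]] zaxis [ 0.004 -0.038 -0.999] F [ 0.6  0.1 -0.8] 0.0835
lamp 0.96 [ 0.4762 -0.1854  0.0043]
lamp 0.39 [ 0.5565 -0.2119  0.0501]
stem_hinge 0.91 [ 0.5549 -0.2105  0.0508]
stem_top 0.94 [ 0.3952 -0.1664  0.0442]
bar_tip 0.5 [ 0.5404 -0.2052  0.035 ]
mic 0.78 [ 0.5387  0.0091 -0.0008]
mouse 0.71 [ 0.4923 -0.4705 -0.0005]
bowl 0.95 [0.521  0.468  0.0034]
extent ((5.6451873779296875, 11.410198211669922), (63.107765197753906, 191.66265869140625), 86.97614288330078)
-0.1 1 [-0.0902  0.0125  0.0235]
-0.08 48 [-0.0773  0.003   0.05  ]
-0.06 74 [-0.0599  0.0045  0.0539]
-0.04 76 [-0.0402  0.0041  0.0539]
-0.02 72 [-0.0197  0.0043  0.054 ]
0.0 80 [0.0003 0.0058 0.054 ]
0.02 79 [0.0195 0.0029 0.0533]
0.04 78 [0.0415 0.0064 0.0532]
0.06 76 [0.0607 0.0053 0.0538]
0.08 84 [0.0808 0.0023 0.0553]
0.1 118 [ 0.0961 -0.0021  0.0366]
```

View pics/fin.png

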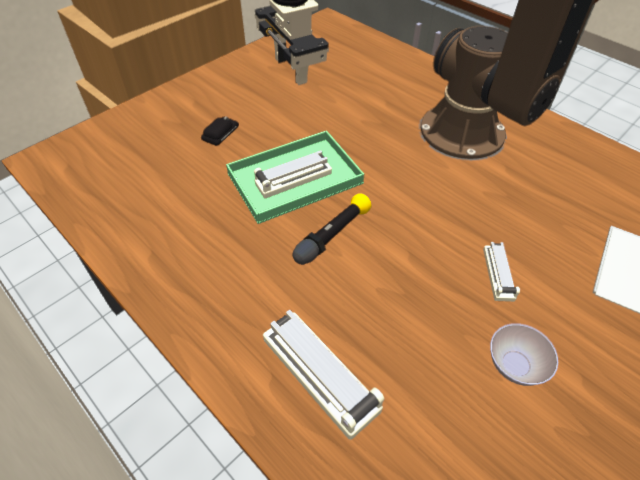

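The closed lamp lies flat inside the tray at (292,172). The mic, mouse and bowl haven't moved, and the gripper is clear.

```bash
python3 -c "
from plant import r
print(r.close_job())"
```

```text
the job is handed in; nothing more can be done
None
```

The middle-sized lamp is closed and lying flat, base down, inside the mint green tray. I handed the job in at about 24 s of the 61 s allowed.

- **Order:** I folded the bar against the upright stem by straddling it and squeezing. I then pushed the stem with the bar down onto the base, gripped the base across its middle, and lowered the lamp into the tray before letting go.
- **Last checks:** Depth shows the lamp's top level at 53 to 54 mm, which is the tray floor plus the closed height. It sits within about 1 cm of the tray's centre. The microphone, mouse and bowl are within a few mm of where they started, and the gripper is clear of everything.
- **Fingertip offset:** The real fingertips turned out to sit about 40 mm behind the reported TCP. The first squeeze therefore closed only on the hinge end of the stem, and I repeated it deeper.
- **Tool tilt:** The tool drifted up to about 7° off vertical during slow descents. I brought it back to under 3° before gripping the lamp.
- **Hard press:** Closing the stem peaked at about 68 N vertical, roughly 78 N in total, through the fingertips. That is under the 120 N wrist limit but harder than I meant, and I saw no damage or shift of the lamp.
- **Force reading:** While I lowered the lamp, the wrist still read about 4.8 N of load after depth showed it resting on the floor. I went by depth, and the lamp stayed level when released.

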